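# Load a chromatography column into the column heater

## Robot

A 6-joint arm with a two-finger parallel gripper is mounted at the origin on the work surface. World frame = base frame: x ahead of the robot, y to its left, z up, the work surface at z = 0. Lengths are in m, angles in rad, forces in N, time in s.
With the tool pointing down it reaches from about 0.25 to 0.775 m from the base axis. Payload 4 kg.
Tool frame: the origin (TCP) lies midway between the tips of the shut fingers; the grasp point (between the pads) lies 19 mm behind it (robot.grasp_offset is the distance from the TCP to the grasp point, in m); z points along the fingers, y is the direction in which the jaws open and shut (so a half turn about z gives the same grasp; the last joint's range is limited). The gripper opens to 94 mm and grips with 3 to 60 N. Pads are 16 mm wide; open, the fingers measure 119 mm over their backs; the gripper's body (75 mm by 177 mm) begins 78 mm behind the grasp point.
Start: joints at [-1.377, 0.087, 1.371, -0, 1.684, -0.103], TCP at [0.161, -0.526, 0.206] pointing down, gripper open.
Joint ranges: [-3.1, 3.1], [-0.76, 2.03], [0.27, 2.55], [-1.08, 4.22], [0.17, 2.65], [-2.57, 2.57]. Speed limits (rad/s): [2.79, 2.79, 3.14, 3.14, 3.14, 3.14].

## Interface

Orientations are given as [roll, pitch, yaw] about the fixed x, y, z axes, in that order (R = Rz(yaw) Ry(pitch) Rx(roll)).
In Python, from bench import status, viewer, order, robot gives the robot as it stands. The module is installed in compiled form; this text tells all that it offers.
- The arm moves only by the tool move_arm, never from a script. Its argument "targets" is a list of rows, each a list of 3 entries, a list of its own where there are three numbers: the shift along the tool's x, y, z in mm, then the turn, a rotation vector about the tool's x, y, z in degrees, then the opening, from -1 (shut) to 1 (fully open). A call has 1 to 20 rows; each row is the pose to reach, as a shift and turn from the pose commanded when the call began, along the tool's axes at that moment; what a row does not reach only later rows make up. A row lasts 1/8 s, in which the tool goes at most 62.5 mm and 10.7 degrees, less where a joint would pass 70% of its speed; a pose out of reach is approached as far as the arm can. A call with a gripper value outside its range is refused whole. The fingers move at their own pace and stop on an object; the grip force is fixed at half the most. Time passes only in rows, so rows that repeat a pose let the fingers close. It gives the time, the measured TCP pose, the force and the opening at its end, in the units of the state.
- status.get_obs(): the state, without advancing time (a new reading comes with each control period).
- viewer.snapshot(name): name is "side" or "top" or "wrist"; returns the picture (480x640x3 uint8, red, green, blue); there is no depth.
- viewer.camera_model(name): a dict with "K" (3x3 intrinsics, pixels), "D" ([k1, k2, p1, p2, k3] as OpenCV has them; the pictures are not rectified), "xyz" and "attitude" of the camera in the world; the wrist camera has in their place "T_tool_cam" (4x4, takes a point from camera to tool coordinates, whose origin is the TCP and whose axes are the flange's). Camera axes: x right, y up, looking along -z (the intrinsics and any distortion apply to the point x, -y, -z); pixel columns grow to the right and rows downward; lengths in m; the calibration is good to about 2 mm. A picture is of the moment at which its call begins: read the wrist's pose just before it. camera_model takes no time and is no camera call.
- order.close_job(): hands the job in, once; it reports no verdict.
The state is a dict: "time": time; "joint_positions": joint angles; "qvel": joint speeds; "joint_torque": joint torques, N m; "tool_pos": TCP position; "ee_rot": TCP orientation; "wrist_force": force on the tool from outside, world axes, zero at the start; "wrist_torque": the same for the moment, N m; "width": finger opening in m.
Only numpy, scipy, OpenCV 4.12 (cv2) and the standard library are available. Lean on these libraries where they do the work, as an engineer would, in place of code of your own. Each camera call takes 0.05 s, during which the arm holds its last target. There are 200 camera calls.

## Task

Take the long steel column from its sloping stand and lay it flat in the long bay of the open column-heater tray, its big round head in the wide pocket at the heater end and its hex end in the narrow pocket; set it down gently, do not drop it in. Let go of it, then slide the loaded tray fully home into the heater. Leave the short column and everything else standing on the bench as they are.

Things in the scene. Friction and masses are not known exactly. Their poses are not given: they have to be found in the camera images.
- long_column: Long steel column, 160 mm, 0.3 kg: tube of 18 mm diameter (112 mm bare), hex fitting at the tail (24 mm across flats, 22 mm long), round head (40 mm diameter, 26 mm long). Origin on the axis at its centre of mass, 85 mm from the tail's end, 75 mm from the head's: grip the bare tube there. Own x runs along the axis from tail to head, y across, z square out of the slope (up when it lies flat).
- stand_a: White stand of the long column (the short one has a like stand), fixed. Its board slopes 30 degrees, upper end away from the robot, the column's head uppermost. It holds the column by its ends only: at the grip point the axis is 25 mm above the board, and the sides are open from 50 mm tailwards to 40 mm headwards. Origin on the bench below the grip, x towards the upper end, z up.
- column_head (a point): Centre of the long column's round head, 62 mm from the column's origin along its x.
- short_column: A like steel column, but 110 mm long, on a second sloping stand. Leave it there. Origin on its axis, 59 mm from the tail's end, x from tail to head. The tray's other bay, 90 mm to the right of the long bay, is for such a column and stays empty.
- tray (a joint): How far the heater's tray is pulled out, m: 0 fully home, 0.20 at its outer stop; about 2 N of friction. The tray is 198 mm wide, 184 mm deep, with a 220 mm wide, 8 mm thick white front reaching 70 mm above the bench; its side walls reach 50 mm, its floor lies 17 mm above the bench.
- long_bay (a point): Where the long column's origin belongs in the tray, 42 mm above the bench, 25 mm above the tray's floor; moves with the tray. x points along the bay into the heater, as the head must, y left, z up. Narrow pocket (36 mm) for the hex tail by the tray's front, wide pocket (50 mm) for the head; cheeks 5 mm above the axis, 8 mm play lengthwise each way. 45 mm are free either side of the bare tube.
- tab (a point): Middle of the outer edge of the tray's black tab: a level plate 70 mm wide, 10 mm thick, 49 mm above the bench, standing 32 mm out from the tray's front towards the robot. Push it along long_bay's x to slide the tray home. Axes as long_bay.
- heater: The column heater, a white box 300 mm wide, 240 mm deep, 120 mm high, fixed to the bench. Origin at the foot of the middle of its front face, x into the heater, z up. The tray slides out of the front opening towards the robot.
- solvent_a: Solvent bottle, 86 mm diameter, 190 mm high, on the right; leave it standing. Origin under its base.
- solvent_b: Solvent bottle, 86 mm diameter, 190 mm high, on the left; leave it standing. Origin under its base.
- beaker: Empty glass beaker, 70 mm diameter, 90 mm high. Origin under its base.
- wrench: Flat steel wrench, 140 mm long, lying on the bench left of the tray; origin under its middle.
- vial_block: Black vial block with amber vials, 80 x 130 mm, 48 mm high. Origin under its middle.
Mind the look-alikes: they are no part of the job. Leave any turquoise look-alike of the long_column alone.

How it is judged:
By the outcome, as a careful person would: the job done as asked, in the order asked, and still so for the second after the job is handed in, with the robot touching nothing.
It also fails if it takes over 54 s, if anything falls off the work surface, if the arm or the gripper's body presses on something with over 40 N, if the wrist force passes 120 N, or if a joint passes its speed limit or range.

## Working session

There is one attempt and no reset: what is moved stays moved. The work goes in short steps, Python scripts to look and compute and a tool call to move; the robot and the scene stay as the last step left them, time stands still between calls to the robot, and variables do not carry over. Pictures are saved under pics/ and viewed, about 8 in all and at most 12, crops included, and the job is handed in when it is done.

Besides the shell and the picture viewer there is one more tool, called after "Emit:" by a JSON object that holds its "api" and its "payload", one argument or row to a line. move_arm: Moves the arm, as the interface text tells. Its arguments: {"type":"object","properties":{"targets":{"type":"array"}},"required":["targets"]}

```bash
mkdir -p pics; cat > h.py <<'E'
import numpy as np, cv2
from bench import status, viewer, order, robot
from scipy.spatial.transform import Rotation as R
def rot(a):
    a=np.array(a,float)
    return a if a.shape==(3,3) else (R.from_quat(a) if a.size==4 else R.from_euler('xyz',a)).as_matrix()
def cam(name,obs=None):
    m=viewer.camera_model(name)
    if name=='wrist':
        T=np.eye(4);T[:3,:3]=rot(obs['ee_rot']);T[:3,3]=obs['tool_pos'];T=T@np.array(m['T_tool_cam'])
        return m,T[:3,:3],T[:3,3]
    return m,rot(m['attitude']),np.array(m['xyz'])
def ray(c,uv):
    m,Rm,o=c
    p=cv2.undistortPoints(np.array(uv,float).reshape(-1,1,2),np.array(m['K']),np.array(m['D'],float)).reshape(-1,2)
    d=np.c_[p[:,0],-p[:,1],-np.ones(len(p))]@Rm.T
    return o,d/np.linalg.norm(d,axis=1,keepdims=True)
def onplane(c,uv,z):
    o,d=ray(c,uv); return o+d*((z-o[2])/d[:,2])[:,None]
def proj(c,P):
    m,Rm,o=c; q=(np.atleast_2d(P)-o)@Rm; q=q*[1,-1,-1]
    return cv2.projectPoints(q,np.zeros(3),np.zeros(3),np.array(m['K']),np.array(m['D'],float))[0].reshape(-1,2)
def save(n,im): cv2.imwrite(f'pics/{n}.png',im[:,:,::-1])
E
python3 - <<'E'
from h import *
np.set_printoptions(precision=4,suppress=True)
o=status.get_obs();print(o)
for n in ['side','top','wrist']:
    im=viewer.snapshot(n);save(n+'0',im);print(n,viewer.camera_model(n))
print(robot.grasp_offset)
E
```

```text
{'time': 0.0, 'joint_positions': array([-1.3771,  0.0879,  1.3722, -0.    ,  1.6836, -0.1031]), 'qvel': array([-0.0012, -0.0011, -0.0005, -0.    , -0.0004, -0.0001]), 'joint_torque': array([ -0.001 , -34.0186, -30.2429,   0.0717,   0.0329,  -0.0002]), 'tool_pos': array([ 0.1608, -0.5254,  0.2043]), 'ee_rot': array([-3.1394, -0.0002,  0.2968]), 'wrist_force': array([ 0.2023,  0.6543, -0.2849]), 'wrist_torque': array([ 0.0084,  0.0087, -0.0182]), 'width': 0.09386322850459142}
side {'K': array([[493.7323,   0.    , 318.5526],
       [  0.    , 493.7323, 243.2923],
       [  0.    ,   0.    ,   1.    ]]), 'D': array([-0.1029,  0.    ,  0.    ,  0.    ,  0.    ]), 'xyz': array([0.289 , 0.9669, 0.7891]), 'attitude': array([ 0.9858, -0.0054, -2.8396])}
top {'K': array([[550.6873,   0.    , 319.4371],
       [  0.    , 550.6873, 239.4762],
       [  0.    ,   0.    ,   1.    ]]), 'D': array([0.0194, 0.    , 0.    , 0.    , 0.    ]), 'xyz': array([ 0.2955, -0.0162,  1.5712]), 'attitude': array([ 0.1903,  0.0088, -1.5991])}
wrist {'K': array([[355.6081,   0.    , 315.5824],
       [  0.    , 355.6081, 238.1482],
       [  0.    ,   0.    ,   1.    ]]), 'D': array([-0.0254,  0.    ,  0.    ,  0.    ,  0.    ]), 'T_tool_cam': array([[ 0.0007,  0.9674,  0.2531,  0.0752],
       [ 1.    , -0.0005, -0.0007, -0.0004],
       [-0.0005,  0.2531, -0.9674, -0.1795],
       [ 0.    ,  0.    ,  0.    ,  1.    ]])}
0.0188
```

View pics/top0.png

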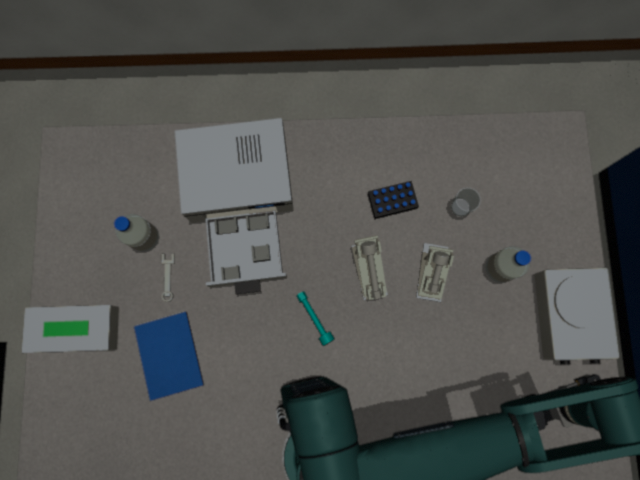

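View pics/side0.png

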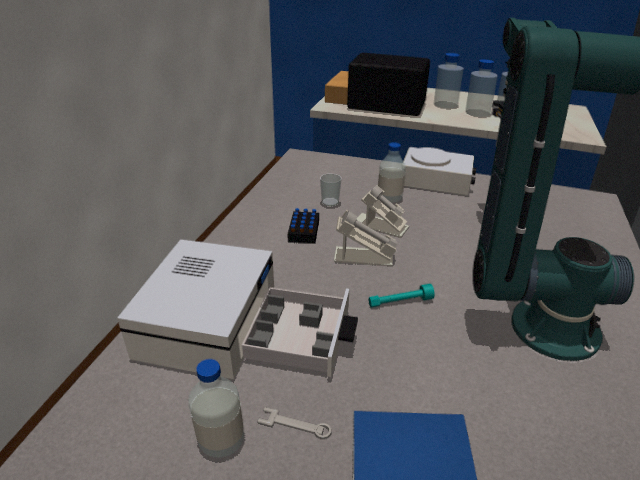

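The top view shows three candidates:
- (371,267): white stand with the longer column.
- (436,270): stand with the shorter column.
- (316,320): a turquoise look-alike lying on the bench.

The first fits long_column. The tray's long bay is the left one, with its narrow pocket at (231,271) and its wide pocket at about (228,225). I'll confirm this in an enlarged crop.

```bash
python3 - <<'E'
from h import *
im=cv2.imread('pics/top0.png')[:,:,::-1]
a=cv2.resize(im[225:310,340:465],None,fx=6.4,fy=6.4,interpolation=cv2.INTER_CUBIC)[:540]
b=cv2.resize(im[200:300,195:300],None,fx=6,fy=6,interpolation=cv2.INTER_CUBIC)
f=lambda x:np.clip((x/255.)**.6*255,0,255).astype(np.uint8)
save('cropA',f(a));save('cropB',f(b))
c=cam('top')
print(onplane(c,[[371,267],[436,270],[231,271],[228,225],[208,286],[286,277],[275,210],[209,218]],0.05))
E
```

```text
[[ 0.50651355 -0.15235462  0.05      ]
 [ 0.49284518 -0.33207168  0.05      ]
 [ 0.50684239  0.23762355  0.05      ]
 [ 0.63829429  0.24639465  0.05      ]
 [ 0.46687418  0.30123653  0.05      ]
 [ 0.48549632  0.08475138  0.05      ]
 [ 0.67794916  0.11280884  0.05      ]
 [ 0.66025657  0.30035686  0.05      ]]
```

View pics/cropA.png

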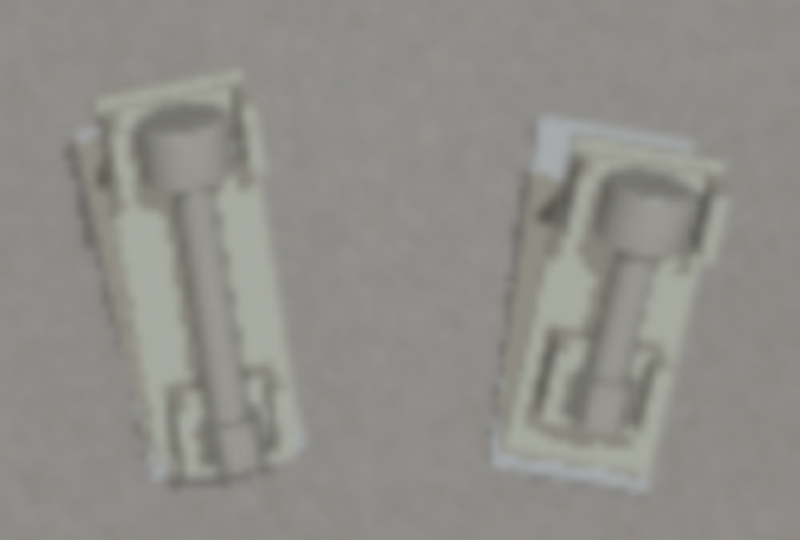

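View pics/cropB.png

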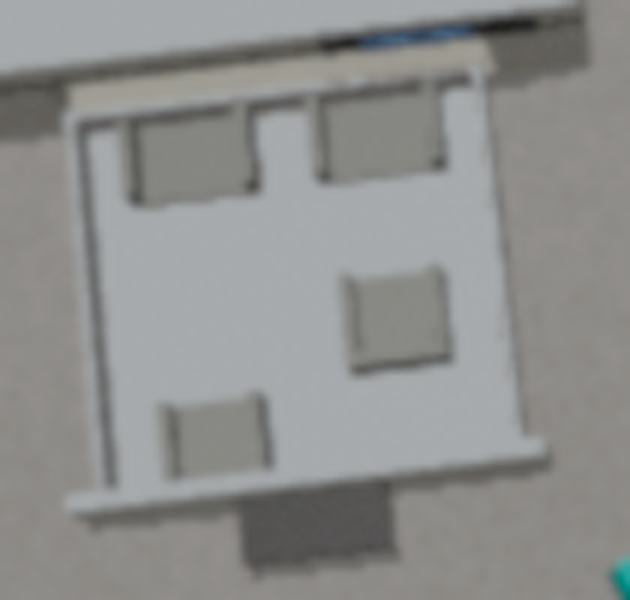

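The crop confirms it: the left stand holds the longer column, head at about px (369,249) and tail at (377,295). The long bay is the tray's left bay, with cheeks near crop (170,440)/(265,430) and (133,165)/(250,150). Next is a coarse pose from these pixels.

```bash
cat > h2.py <<'E'
from h import *
from scipy.optimize import least_squares
def colpose(c,H,T,x0=(0.5,-.15,.08,.1)):
    """grip pos + yaw from pixels of head centre & hex centre (axis, 30deg slope)"""
    def pts(p):
        d=np.array([np.cos(p[3])*np.cos(np.pi/6),np.sin(p[3])*np.cos(np.pi/6),.5]);g=np.array(p[:3])
        return np.array([g+.062*d,g-.074*d])
    r=least_squares(lambda p:(proj(c,pts(p))-np.array([H,T])).ravel(),x0)
    return r.x,r.cost
E
python3 - <<'E'
from h2 import *
np.set_printoptions(precision=4,suppress=True)
c=cam('top')
print(colpose(c,(368.9,249.2),(377,294.8)))
B=lambda p:np.array(p)/6+[195,200]
print('front top',onplane(c,B([[70,503],[547,445]]),.07))
print('tab',onplane(c,B([[255,572],[398,555]]),.05))
print('cheeks narrow(front/back l/r)',onplane(c,B([[172,478],[270,466],[165,403],[262,393]]),.047))
print('cheeks wide',onplane(c,B([[133,205],[253,190],[125,115],[243,103]]),.047))
o=status.get_obs();print(o['tool_pos'],o['ee_rot'])
E
```

```text
(array([ 0.4909, -0.1522,  0.0961,  0.1906]), np.float64(3.2311742677852644e-27))
front top [[0.4707 0.3008 0.07  ]
 [0.4908 0.0828 0.07  ]]
tab [[0.4386 0.2195 0.05  ]
 [0.4445 0.1536 0.05  ]]
cheeks narrow(front/back l/r) [[0.4836 0.2585 0.047 ]
 [0.4878 0.213  0.047 ]
 [0.5188 0.2619 0.047 ]
 [0.5221 0.2167 0.047 ]]
cheeks wide [[0.6134 0.2775 0.047 ]
 [0.6189 0.2209 0.047 ]
 [0.657  0.2815 0.047 ]
 [0.6611 0.2257 0.047 ]]
[ 0.1608 -0.5255  0.2046] [-3.1399 -0.0001  0.2968]
```

```bash
cat > mv.py <<'E'
from h2 import *
np.set_printoptions(precision=4,suppress=True)
def Rt(yaw,tilt): return R.from_euler('xyz',[np.pi,-tilt,yaw]).as_matrix()
def row(p,Rm,obs=None):
    o=obs or status.get_obs();R0=rot(o['ee_rot'])
    return np.round((R0.T@(np.array(p)-o['tool_pos']))*1000,1),np.round(R.from_matrix(R0.T@Rm).as_rotvec(degrees=True),2)
def colaxes(yaw):
    x=np.array([np.cos(yaw)*np.cos(np.pi/6),np.sin(yaw)*np.cos(np.pi/6),.5]);z=np.array([-np.cos(yaw)/2,-np.sin(yaw)/2,np.cos(np.pi/6)]);return x,z
E
python3 - <<'E'
from mv import *
g=np.array([.491,-.152,.096]);yaw=.19;x,z=colaxes(yaw)
o=status.get_obs()
print(row([.18,-.45,.34],rot(o['ee_rot'])),row([.36,-.25,.32],Rt(yaw,.3)),row(g+.1*z,Rt(yaw,np.pi/6)))
E
```

```text
(array([  40.5,  -66.8, -135.3]), array([0., 0., 0.])) (array([ 271.1, -205.4, -115. ]), array([-1.01, 17.17,  6.06])) (array([ 375.3, -265.9,   22.5]), array([-1.7 , 29.97,  5.96]))
```

Emit:
{"api": "move_arm", "payload": {
  "targets": [
    [[40,-67,-135],[0,0,0],1],
    [[40,-67,-135],[0,0,0],1],
    [[40,-67,-135],[0,0,0],1],
    [[271,-205,-115],[-1,17,6],1],
    [[271,-205,-115],[-1,17,6],1],
    [[271,-205,-115],[-1,17,6],1],
    [[271,-205,-115],[-1,17,6],1],
    [[271,-205,-115],[-1,17,6],1],
    [[375,-266,22],[-1.7,30,6],1],
    [[375,-266,22],[-1.7,30,6],1],
    [[375,-266,22],[-1.7,30,6],1],
    [[375,-266,22],[-1.7,30,6],1],
    [[375,-266,22],[-1.7,30,6],1],
    [[375,-266,22],[-1.7,30,6],1]
  ]
}}

```text
time: 1.9
tool_pos: [0.4423, -0.1637, 0.186]
ee_rot: [3.136, -0.526, 0.191]
wrist_force: [1.0, 1.0, 0.3]
width: 0.0937
```

```bash
python3 - <<'E'
from mv import *
o=status.get_obs();print(o['time'],o['tool_pos'],o['ee_rot'],o['joint_positions'])
im=viewer.snapshot('wrist');np.save('w1.npy',im)
import json;json.dump({k:np.array(o[k]).tolist() for k in('tool_pos','ee_rot')},open('w1.json','w'))
c=cam('wrist',o);print(proj(c,[[.491,-.152,.096]]))
save('w1',np.clip((im/255.)**.7*255,0,255).astype(np.uint8))
E
```

```text
1.9 [ 0.4423 -0.1637  0.186 ] [ 3.1357 -0.5264  0.1906] [-0.7988 -0.4047  1.9267  0.4434  1.3301  0.5394]
[[312.7291 242.112 ]]
```

View pics/w1.png

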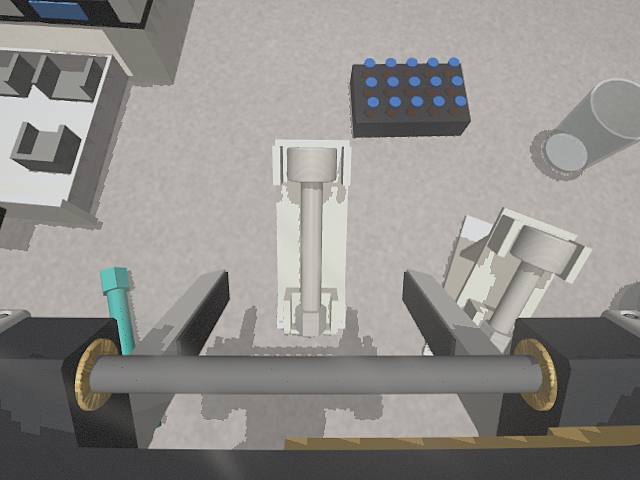

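The wrist view shows the long column between the open jaws: head centre at about (312,165), tube along x≈312, and hex centre at about (311,323). I'll refine the edges from image profiles.

```bash
python3 - <<'E'
from mv import *
im=np.load('w1.npy').astype(int)
g=im.sum(2)//3
print('vertical x~305', list(enumerate(g[140:192,303:308].mean(1).astype(int),140)))
print('vertical hex', list(enumerate(g[295:345,308:313].mean(1).astype(int),295)))
for y in (165,176,200,220,240,260,280,305,320): print(y,[tuple(im[y,x]) [0]-0 for x in range(280,345)] if 0 else g[y-1:y+2,280:345].mean(0).astype(int).tolist())
E
```

```text
vertical x~305 [(140, np.int64(207)), (141, np.int64(202)), (142, np.int64(201)), (143, np.int64(201)), (144, np.int64(201)), (145, np.int64(202)), (146, np.int64(199)), (147, np.int64(174)), (148, np.int64(171)), (149, np.int64(181)), (150, np.int64(164)), (151, np.int64(168)), (152, np.int64(169)), (153, np.int64(171)), (154, np.int64(170)), (155, np.int64(170)), (156, np.int64(169)), (157, np.int64(168)), (158, np.int64(168)), (159, np.int64(168)), (160, np.int64(172)), (161, np.int64(172)), (162, np.int64(171)), (163, np.int64(170)), (164, np.int64(170)), (165, np.int64(169)), (166, np.int64(167)), (167, np.int64(167)), (168, np.int64(171)), (169, np.int64(173)), (170, np.int64(171)), (171, np.int64(169)), (172, np.int64(167)), (173, np.int64(164)), (174, np.int64(163)), (175, np.int64(163)), (176, np.int64(164)), (177, np.int64(166)), (178, np.int64(167)), (179, np.int64(170)), (180, np.int64(168)), (181, np.int64(144)), (182, np.int64(90)), (183, np.int64(108)), (184, np.int64(108)), (185, np.int64(108)), (186, np.int64(107)), (187, np.int64(109)), (188, np.int64(126)), (189, n
[... 3421 characters left out ...]
90, 191, 191, 191, 191, 193, 193, 195, 200]
305 [194, 194, 194, 188, 193, 191, 191, 191, 194, 200, 119, 106, 193, 192, 190, 191, 172, 163, 143, 128, 122, 113, 136, 147, 154, 159, 161, 165, 164, 167, 173, 171, 164, 163, 163, 166, 156, 142, 128, 119, 85, 119, 127, 143, 166, 191, 199, 207, 153, 141, 101, 127, 205, 200, 197, 197, 196, 197, 197, 196, 196, 196, 197, 196, 205]
320 [180, 179, 178, 192, 197, 197, 197, 196, 198, 205, 140, 92, 200, 200, 206, 133, 116, 119, 121, 121, 120, 119, 126, 164, 163, 162, 161, 162, 162, 161, 163, 162, 162, 162, 161, 162, 163, 165, 156, 120, 119, 123, 123, 122, 120, 112, 178, 200, 207, 142, 80, 172, 200, 197, 195, 196, 196, 197, 192, 193, 196, 183, 198, 201, 215]
```

```bash
cat > fit.py <<'E'
from mv import *
def fit(c,free=False):
    loc=np.array([[49,0,20],[-63,0,12],[-85,0,12]])/1000
    uv=np.array([[311.3,181.5],[310.7,311],[310.2,336]])
    def P(p,l):
        Rm=R.from_euler('xyz',[0,-(p[4] if free else np.pi/6),p[3]]).as_matrix();return np.array(p[:3])+l@Rm.T
    r=least_squares(lambda p:(proj(c,P(p,loc))-uv).ravel(),[.49,-.15,.096,.19]+([.52] if free else []))
    return r.x,r.fun.round(2)
E
python3 - <<'E'
from fit import *
import json
o={k:np.array(v) for k,v in json.load(open('w1.json')).items()}
c=cam('wrist',o);a=fit(c);print(a);print(fit(c,True))
yaw=a[0][3];x,z=colaxes(yaw);R0=rot(o['ee_rot'])
print('in tool mm',(R0.T@(a[0][:3]-o['tool_pos']))*1000,'turn',R.from_matrix(R0.T@Rt(yaw,np.pi/6)).as_rotvec(degrees=True))
# side check: tube width/depth
for l in ((62,),): 
    h=a[0][:3]+.062*x; yv=np.cross(z,x); print(proj(c,[h+.02*yv,h-.02*yv]), proj(c,[a[0][:3]+.009*yv,a[0][:3]-.009*yv]))
print('side proj grip,head,tail',proj(cam('side'),[a[0][:3],a[0][:3]+.062*x,a[0][:3]-.074*x]))
print('top proj',proj(cam('top'),[a[0][:3],a[0][:3]+.062*x,a[0][:3]-.074*x]))
E
```

```text
(array([ 0.4967, -0.1495,  0.0883,  0.1801]), array([ 0.03, -0.14, -0.19,  1.08,  0.16, -0.93]))
(array([ 0.5012, -0.1485,  0.0669,  0.1827,  0.2772]), array([ 0.03,  0.  , -0.18, -0.  ,  0.15,  0.  ]))
in tool mm [ -0.5194  -4.2599 112.6386] turn [ 0.0385 -0.1629  0.5208]
[[286.7951 162.4388]
 [336.6159 162.9389]] [[300.5265 237.3856]
 [321.8155 237.5871]]
side proj grip,head,tail [[366.841  229.2253]
 [347.373  217.9587]
 [389.5665 242.3999]]
top proj [[371.3035 268.6287]
 [367.7624 247.5616]
 [375.41   293.0396]]
```

Emit:
{"api": "move_arm", "payload": {
  "targets": [
    [[-0.5,-4,30],[0,-0.2,0.5],1],
    [[-0.5,-4,60],[0,-0.2,0.5],1],
    [[-0.5,-4,85],[0,-0.2,0.5],1],
    [[-0.5,-4,100],[0,-0.2,0.5],1],
    [[-0.5,-4,110],[0,-0.2,0.5],1],
    [[-0.5,-4,118],[0,-0.2,0.5],1],
    [[-0.5,-4,124],[0,-0.2,0.5],1],
    [[-0.5,-4,127],[0,-0.2,0.5],1],
    [[-0.5,-4,127],[0,-0.2,0.5],1]
  ]
}}

```text
time: 3.08
tool_pos: [0.503, -0.1463, 0.0734]
ee_rot: [-3.139, -0.521, 0.18]
wrist_force: [-0.4, -0.0, 0.4]
width: 0.0944
```

```bash
python3 - <<'E'
from mv import *
o=status.get_obs();print(o['time'],o['tool_pos'],o['ee_rot'],o['wrist_force'])
im=viewer.snapshot('wrist');np.save('w2.npy',im)
g=np.array([.4967,-.1495,.0883]);x,z=colaxes(.1801)
print('left mm',rot(o['ee_rot']).T@(g-o['tool_pos'])*1000, proj(cam('wrist',o),[g,g-.085*x]))
save('w2',np.clip((im/255.)**.7*255,0,255).astype(np.uint8))
E
```

```text
3.075 [ 0.503  -0.1463  0.0734] [-3.1385 -0.5208  0.1802] [-0.439  -0.0077  0.4436]
left mm [  1.5494   1.9701 -16.3493] [[320.7352 299.1007]
 [319.9834 439.0136]]
```

View pics/w2.png

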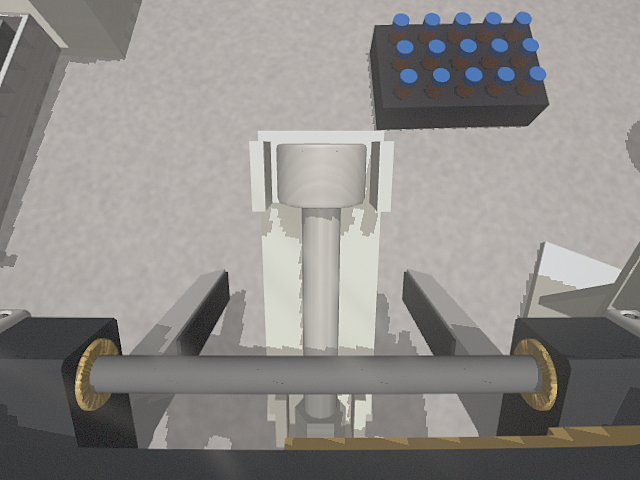

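The jaws straddle the bare tube. The tube is at x≈321 and the jaw midpoint at 316, so I'll shift 2 mm and then close.

Emit:
{"api": "move_arm", "payload": {
  "targets": [
    [[1,2,1],[0,0,0],1],
    [[1,2,1.5],[0,0,0],1],
    [[1,2,1.5],[0,0,0],0],
    [[1,2,1.5],[0,0,0],-0.4],
    [[1,2,1.5],[0,0,0],-0.5],
    [[1,2,1.5],[0,0,0],-1],
    [[1,2,1.5],[0,0,0],-1],
    [[1,2,1.5],[0,0,0],-1],
    [[1,2,1.5],[0,0,0],-1],
    [[1,2,1.5],[0,0,0],-1],
    [[1,2,1.5],[0,0,0],-1]
  ]
}}

```text
time: 4.5
tool_pos: [0.5049, -0.1481, 0.0725]
ee_rot: [-3.139, -0.521, 0.18]
wrist_force: [-0.3, -1.2, -0.7]
width: 0.0172
```

Emit:
{"api": "move_arm", "payload": {
  "targets": [
    [[0,0,-5],[0,0,0],-1],
    [[0,0,-12],[0,0,0],-1],
    [[0,0,-25],[0,0,0],-1],
    [[0,0,-45],[0,0,0],-1],
    [[0,0,-70],[0,0,0],-1],
    [[0,0,-95],[0,0,0],-1],
    [[0,0,-120],[0,0,0],-1],
    [[0,0,-120],[0,0,0],-1]
  ]
}}

```text
time: 5.5
tool_pos: [0.4458, -0.1601, 0.1786]
ee_rot: [3.14, -0.522, 0.181]
wrist_force: [0.7, 0.3, -3.3]
width: 0.0173
```

```bash
python3 - <<'E'
from mv import *
o=status.get_obs();print(o['time'],o['tool_pos'],o['ee_rot'],o['wrist_force'],o['wrist_torque'],o['width'])
im=viewer.snapshot('wrist');np.save('w3.npy',im);save('w3',np.clip((im/255.)**.7*255,0,255).astype(np.uint8))
g=im.mean(2)
print([int(v) for v in g[100:260:2,300]]);print([int(v) for v in g[190:193].mean(0)[240:400:2]])
# bay estimate from top-view cheeks: centre line and yaw
n=np.array([[.4836,.2585],[.4878,.213],[.5188,.2619],[.5221,.2167]]);w=np.array([[.6134,.2775],[.6189,.2209],[.657,.2815],[.6611,.2257]])
d=w.mean(0)-n.mean(0);print('bay yaw',np.arctan2(d[1],d[0]),n.mean(0),w.mean(0))
yaw=.092;t=np.array([.510,.2385])
print(row([.43,0.02,.30],Rt(.13,np.pi/12)),row([t[0]-.01,t[1],.25],Rt(yaw,0)))
E
```

```text
5.5 [ 0.4458 -0.1601  0.1786] [ 3.1405 -0.5218  0.1809] [ 0.7128  0.2877 -3.3343] [-0.1283  0.5819  0.0063] 0.017293932991052505
[165, 162, 163, 162, 174, 168, 164, 161, 162, 158, 157, 163, 163, 163, 161, 162, 169, 163, 165, 182, 215, 216, 160, 129, 187, 190, 172, 173, 175, 176, 178, 178, 175, 175, 174, 174, 178, 180, 178, 175, 174, 175, 173, 172, 176, 181, 177, 174, 173, 171, 171, 170, 172, 175, 175, 166, 109, 104, 105, 103, 104, 104, 114, 130, 131, 131, 133, 135, 134, 136, 137, 138, 140, 139, 136, 135, 134, 133, 131, 130]
[164, 168, 171, 165, 162, 159, 160, 161, 162, 163, 160, 156, 155, 159, 161, 173, 109, 123, 130, 137, 148, 152, 153, 156, 158, 160, 166, 172, 176, 178, 179, 180, 179, 180, 180, 180, 181, 181, 179, 181, 179, 179, 178, 177, 177, 178, 177, 177, 172, 164, 160, 160, 158, 154, 150, 148, 136, 130, 122, 113, 113, 169, 166, 167, 168, 169, 168, 166, 168, 170, 168, 166, 166, 168, 163, 162, 163, 163, 164, 165]
bay yaw 0.10277726015465465 [0.5031 0.2375] [0.6376 0.2514]
(array([  75.7, -179.5,  -98.1]), array([ -1.18, -14.81,   2.67])) (array([ 144.6, -381.8,   -0.7]), array([ -1.39, -29.79,   4.95]))
```

```bash
python3 - <<'E'
from mv import *
print(row([.47,0.02,.28],Rt(.13,np.pi/12)),row([.567,.2445,.21],Rt(.095,0)))
E
```

```text
(array([ 100. , -172.3,  -61.2]), array([ -1.18, -14.81,   2.67])) (array([ 182.8, -375.6,   67.3]), array([ -1.35, -29.79,   4.79]))
```

Emit:
{"api": "move_arm", "payload": {
  "targets": [
    [[20,-20,-50],[0,0,0],-1],
    [[40,-50,-65],[-0.3,-4,0.7],-1],
    [[70,-95,-65],[-0.7,-9,1.5],-1],
    [[100,-140,-63],[-1,-13,2],-1],
    [[115,-185,-60],[-1.2,-15,2.7],-1],
    [[130,-230,-40],[-1.2,-19,3],-1],
    [[145,-275,-15],[-1.2,-23,3.5],-1],
    [[160,-320,15],[-1.3,-26,4],-1],
    [[175,-355,45],[-1.3,-29,4.5],-1],
    [[183,-376,67],[-1.3,-29.8,4.8],-1],
    [[183,-376,67],[-1.3,-29.8,4.8],-1],
    [[183,-376,67],[-1.3,-29.8,4.8],-1],
    [[183,-376,67],[-1.3,-29.8,4.8],-1]
  ]
}}

```text
time: 7.18
tool_pos: [0.5672, 0.2447, 0.2116]
ee_rot: [-3.139, -0.002, 0.095]
wrist_force: [0.8, -0.4, -5.1]
width: 0.0173
```

```bash
python3 - <<'E'
from mv import *
import json
o=status.get_obs();print(o['time'],o['tool_pos'],o['ee_rot'],o['wrist_force'],o['width'])
json.dump({k:np.array(o[k]).tolist() for k in('tool_pos','ee_rot')},open('w4.json','w'))
im=viewer.snapshot('wrist');np.save('w4.npy',im);save('w4',np.clip((im/255.)**.7*255,0,255).astype(np.uint8))
E
```

```text
7.175 [0.5672 0.2447 0.2116] [-3.139  -0.0016  0.095 ] [ 0.7557 -0.3867 -5.0572] 0.017255897594923728
```

View pics/w4.png

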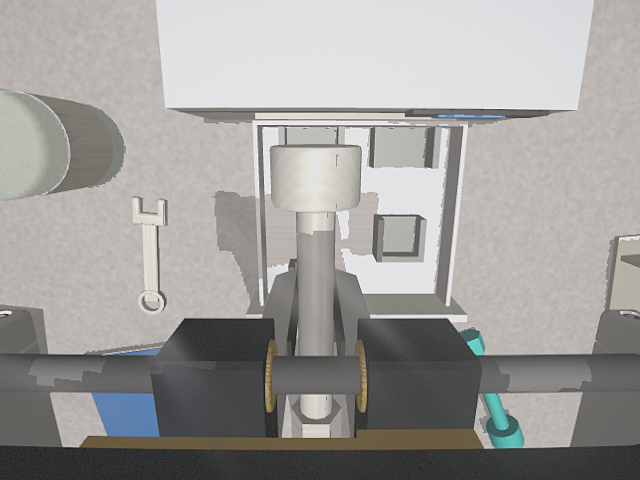

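The view shows the held column above the tray: head at (316,178), left wide-pocket cheeks at x≈282 and 341 on rows 127–145, and the tray front's top edge at y≈300–318. I'll measure the pocket positions in the tool frame.

```bash
python3 - <<'E'
from mv import *
im=np.load('w4.npy');g=im.mean(2)
for y in (132,138): print(y,'x245+',[int(v) for v in g[y-1:y+2,245:475].mean(0)])
for x in (305,400,455): print('col',x,[int(v) for v in g[105:175,x-1:x+2].mean(1)])
big=cv2.resize(im[100:330,240:480],None,fx=2.6,fy=2.6,interpolation=cv2.INTER_CUBIC);save('w4c',np.clip((big/255.)**.8*255,0,255).astype(np.uint8))
E
```

```text
132 x245+ [170, 169, 166, 165, 163, 161, 158, 167, 214, 219, 220, 233, 133, 73, 82, 80, 69, 159, 220, 219, 217, 216, 217, 217, 216, 216, 216, 217, 216, 217, 216, 218, 225, 171, 160, 163, 164, 167, 173, 123, 60, 69, 168, 169, 165, 165, 165, 165, 164, 165, 165, 166, 165, 166, 166, 166, 166, 165, 165, 167, 166, 166, 166, 166, 166, 167, 166, 167, 166, 167, 167, 166, 166, 166, 165, 167, 166, 166, 167, 166, 167, 167, 167, 166, 166, 167, 166, 167, 170, 149, 156, 105, 50, 106, 176, 168, 167, 166, 165, 157, 225, 218, 216, 217, 216, 216, 217, 216, 216, 216, 216, 216, 217, 216, 216, 217, 216, 216, 216, 216, 216, 216, 218, 226, 164, 103, 56, 63, 61, 68, 157, 168, 162, 162, 162, 162, 162, 162, 161, 161, 161, 161, 160, 161, 161, 161, 160, 160, 160, 159, 160, 160, 159, 159, 159, 160, 158, 158, 159, 157, 158, 157, 157, 158, 157, 157, 156, 156, 157, 156, 156, 156, 155, 155, 154, 155, 155, 156, 158, 138, 96, 92, 74, 63, 65, 64, 64, 64, 61, 71, 134, 158, 153, 152, 150, 143, 193, 219, 217, 216, 216, 217, 224, 178, 156, 104, 79, 85, 84, 83, 85, 83, 83, 85, 84, 85, 80, 69, 231, 220, 217, 222, 180, 164, 16
[... 1462 characters left out ...]
9, 209, 209, 209, 210, 212, 212, 211, 212]
col 400 [216, 221, 207, 124, 88, 97, 72, 53, 183, 193, 188, 187, 188, 197, 122, 113, 147, 224, 224, 234, 123, 69, 139, 162, 159, 159, 158, 159, 159, 159, 159, 160, 157, 159, 159, 159, 159, 158, 159, 159, 158, 159, 158, 158, 159, 158, 158, 159, 159, 158, 159, 158, 158, 157, 158, 158, 158, 159, 157, 158, 157, 155, 166, 225, 218, 217, 217, 216, 216, 217]
col 455 [216, 219, 217, 161, 55, 75, 80, 80, 69, 105, 162, 155, 87, 92, 129, 123, 137, 155, 153, 153, 156, 114, 77, 83, 84, 84, 84, 85, 84, 83, 84, 83, 85, 84, 82, 83, 83, 84, 85, 83, 82, 84, 83, 84, 84, 83, 84, 84, 82, 84, 83, 83, 84, 84, 82, 83, 84, 84, 83, 85, 84, 84, 84, 83, 83, 85, 85, 84, 84, 84]
```

View pics/w4c.png

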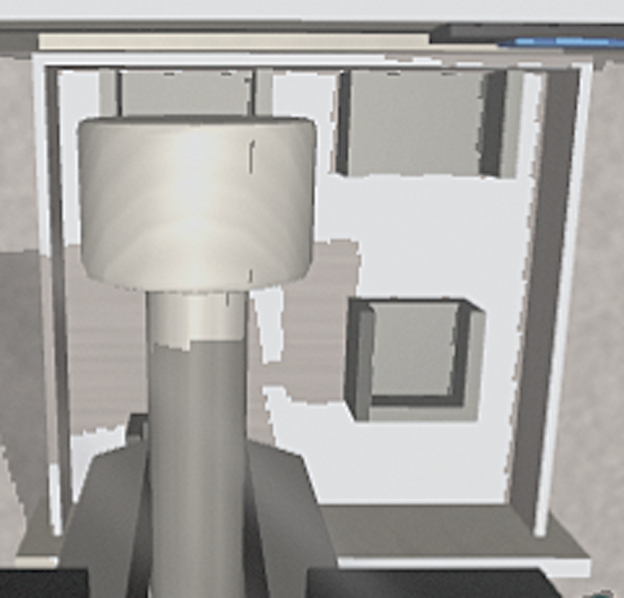

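```bash
python3 - <<'E'
from mv import *
import json
o={k:np.array(v) for k,v in json.load(open('w4.json')).items()};c=cam('wrist',o);R0=rot(o['ee_rot'])
C=lambda p:np.array(p)/2.6+[240,100]
L=onplane(c,C([[35,58],[53,537]]),.05);Rr=onplane(c,C([[590,65],[545,537]]),.05)
print('walls',L,Rr)
d=(L[0]-L[1])+(Rr[0]-Rr[1]);yaw=np.arctan2(d[1],d[0]);ex=np.array([np.cos(yaw),np.sin(yaw)]);ey=np.array([-ex[1],ex[0]])
print('yaw',yaw,np.arctan2(*(L[0]-L[1])[1::-1]),np.arctan2(*(Rr[0]-Rr[1])[1::-1]),'width',(L.mean(0)-Rr.mean(0))[:2]@ey)
w=onplane(c,[[284,132],[338.5,132],[277.5,132],[344.5,132]],.047);print('wide pocket',w, 'w',np.linalg.norm(w[0]-w[1]))
wr=onplane(c,[[371,135],[439,135]],.047);print('right wide',wr)
fr=onplane(c,[[368.5,167.5],[438,168.5]],.047);print('right wide front',fr,'proj ex',fr[:,:2]@ex)
nr=onplane(c,C([[357,302],[485,312],[370,420],[477,420]]),.047);print('right narrow',nr)
ft=onplane(c,C([[30,557],[590,558]]),.07);ba=onplane(c,C([[35,55],[590,62]]),.05);print('front outer top',ft,'back',ba)
t=np.array([.5765,.245]);print('t along',t@ex,t@ey,'front',ft[:,:2]@ex,'back',ba[:,:2]@ex,'lat wide',w[:,:2]@ey,'walls',L[:,:2]@ey,Rr[:,:2]@ey)
# held column in tool: head silhouette
im=np.load('w4.npy');g=im.mean(2)
print('head row178',[int(v) for v in g[177:180].mean(0)[262:372]][::1])
print('tube row 250',[int(v) for v in g[220:223].mean(0)[288:346]])
print('head col 316',[int(v) for v in g[138:152,315:318].mean(1)],[int(v) for v in g[200:220,300:303].mean(1)])
E
```

```text
walls [[0.6571 0.3116 0.05  ]
 [0.4742 0.2948 0.05  ]] [[0.6739 0.1159 0.05  ]
 [0.4931 0.0975 0.05  ]]
yaw 0.09644967560465136 0.09166412478663909 0.10128627427709222 width 0.197269501091496
wide pocket [[0.6513 0.2833 0.047 ]
 [0.6561 0.2328 0.047 ]
 [0.6507 0.2893 0.047 ]
 [0.6567 0.2273 0.047 ]] w 0.050699405484817314
right wide [[0.6564 0.2024 0.047 ]
 [0.6627 0.1391 0.047 ]]
right wide front [[0.6266 0.2008 0.047 ]
 [0.6322 0.1345 0.047 ]] proj ex [0.643  0.6422]
right narrow [[0.5807 0.1859 0.047 ]
 [0.5815 0.1369 0.047 ]
 [0.5346 0.1743 0.047 ]
 [0.5386 0.1325 0.047 ]]
front outer top [[0.4749 0.3006 0.07  ]
 [0.4948 0.0876 0.07  ]] back [[0.6581 0.3116 0.05  ]
 [0.6749 0.1161 0.05  ]]
t along 0.5974141717118725 0.18834425246823255 front [0.5016 0.5009] back [0.6851 0.6829] lat wide [0.2193 0.1686 0.2253 0.163 ] walls [0.2469 0.2477] [0.0505 0.0496]
head row178 [78, 61, 226, 223, 217, 216, 219, 227, 170, 108, 118, 127, 130, 134, 137, 142, 148, 155, 159, 160, 163, 163, 165, 167, 168, 170, 171, 176, 179, 182, 185, 186, 186, 187, 189, 192, 196, 197, 199, 203, 204, 207, 209, 211, 212, 212, 212, 213, 214, 215, 215, 215, 215, 215, 215, 214, 214, 214, 213, 210, 210, 210, 207, 205, 203, 202, 200, 198, 197, 195, 193, 193, 191, 189, 189, 188, 186, 183, 182, 178, 176, 173, 171, 170, 169, 168, 166, 166, 163, 159, 154, 149, 144, 142, 138, 134, 132, 119, 81, 234, 221, 217, 217, 217, 217, 216, 217, 217, 217, 216]
tube row 250 [161, 160, 161, 161, 161, 161, 163, 170, 100, 100, 126, 128, 136, 147, 153, 159, 168, 173, 174, 177, 181, 185, 190, 193, 204, 211, 213, 213, 211, 208, 201, 198, 196, 192, 192, 193, 195, 192, 185, 178, 170, 164, 158, 151, 148, 138, 80, 108, 164, 161, 149, 223, 218, 218, 217, 216, 216, 217]
head col 316 [166, 167, 166, 167, 170, 167, 92, 82, 87, 116, 181, 213, 212, 216] [192, 194, 194, 195, 196, 197, 197, 199, 198, 197, 197, 174, 121, 147, 146, 145, 145, 145, 145, 145]
```

```bash
python3 - <<'E'
from mv import *
o0=dict(tool_pos=np.zeros(3),ee_rot=np.eye(3));c=cam('wrist',o0)
print('rim in tool',onplane(c,[[316,211.5]],-.0388)*1000,'expect 49')
o,d=ray(c,[[270.5,178],[361,178]]);print('subtended',np.degrees(np.arccos(d[0]@d[1])),'axis dist',20/np.sin(np.arccos(d[0]@d[1])/2),'expected', np.hypot(.0752-.062,.1795-.0188)*1000)
print(row([.5806,.2508,.125],Rt(.0965,0)))
E
```

```text
rim in tool [[ 49.3564  -0.5739 -38.8   ]] expect 49
subtended 14.318168137555766 axis dist 160.48181135578156 expected 161.2412168150563
(array([13.7, -4.6, 86.9]), array([-0.16, -0.12, -0.09]))
```

Emit:
{"api": "move_arm", "payload": {
  "targets": [
    [[7,-2,20],[0,0,0],-1],
    [[14,-5,40],[-0.2,0,0],-1],
    [[14,-5,60],[-0.2,0,0],-1],
    [[14,-5,77],[-0.2,0,0],-1],
    [[14,-5,87],[-0.2,0,0],-1],
    [[14,-5,87],[-0.2,0,0],-1],
    [[14,-5,87],[-0.2,0,0],-1]
  ]
}}

```text
time: 8.1
tool_pos: [0.5813, 0.2521, 0.1245]
ee_rot: [3.141, -0.002, 0.096]
wrist_force: [-0.3, 0.2, -4.9]
width: 0.0169
```

```bash
python3 - <<'E'
from mv import *
import json
o=status.get_obs();print(o['time'],o['tool_pos'],o['ee_rot'],o['wrist_force'],o['width'])
json.dump({k:np.array(o[k]).tolist() for k in('tool_pos','ee_rot')},open('w5.json','w'))
im=viewer.snapshot('wrist');np.save('w5.npy',im);save('w5',np.clip((im/255.)**.7*255,0,255).astype(np.uint8))
E
```

```text
8.1 [0.5813 0.2521 0.1245] [ 3.1409 -0.0019  0.0958] [-0.261   0.1964 -4.8628] 0.016881258745205407
```

View pics/w5.png

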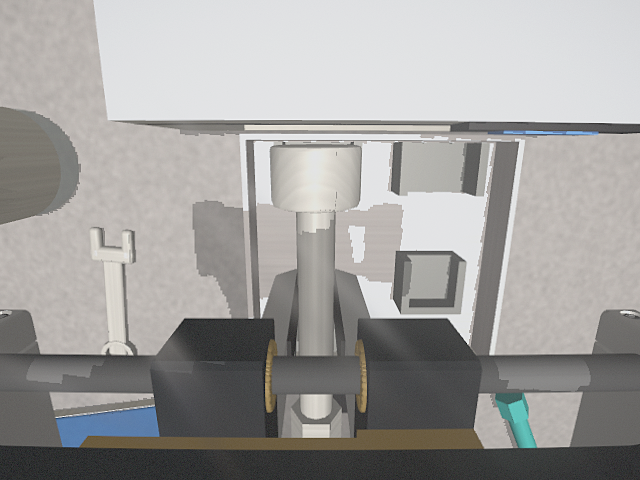

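The head now covers the left wide pocket. The right bay's wide pocket is clear (cheeks x≈393 and 487, front edge y≈195), and so is the right wall. I'll use these, offset by 90 mm.

```bash
python3 - <<'E'
from mv import *
im=np.load('w5.npy');g=im.mean(2)
for y in (155,175): print(y,'x385+',[int(v) for v in g[y-1:y+2,385:530].mean(0)])
print('left wall y180 x238+',[int(v) for v in g[179:182,236:275].mean(0)])
for x in (396,430,484): print('col',x,'y130+',[int(v) for v in g[130:205,x-1:x+2].mean(1)])
print('y140',[int(v) for v in g[141:144,270:365].mean(0)])
E
```

```text
155 x385+ [217, 217, 217, 219, 222, 152, 163, 144, 54, 65, 68, 68, 68, 66, 66, 62, 94, 171, 160, 159, 158, 158, 158, 156, 158, 158, 157, 157, 157, 157, 156, 156, 157, 155, 155, 155, 155, 154, 154, 154, 153, 154, 153, 153, 154, 152, 153, 153, 153, 151, 153, 151, 152, 152, 151, 150, 151, 152, 151, 150, 151, 151, 150, 149, 149, 150, 149, 148, 148, 148, 147, 148, 147, 148, 147, 147, 150, 136, 116, 99, 91, 64, 62, 63, 62, 62, 63, 63, 62, 62, 62, 62, 61, 60, 56, 118, 151, 145, 143, 142, 143, 141, 138, 159, 225, 220, 194, 143, 152, 135, 77, 81, 81, 84, 84, 82, 82, 82, 82, 82, 82, 81, 81, 82, 83, 83, 84, 84, 83, 83, 79, 65, 156, 224, 217, 215, 215, 221, 159, 158, 159, 161, 162, 161, 162]
175 x385+ [217, 217, 218, 222, 199, 163, 139, 54, 64, 67, 68, 67, 66, 64, 63, 101, 169, 159, 157, 157, 156, 157, 157, 156, 155, 157, 155, 156, 156, 155, 155, 154, 154, 155, 155, 153, 154, 153, 154, 154, 155, 153, 154, 152, 152, 152, 152, 152, 152, 151, 151, 151, 151, 151, 151, 150, 150, 150, 150, 150, 149, 150, 149, 149, 148, 148, 148, 149, 147, 147, 148, 148, 147, 147, 150, 153, 117, 93, 90, 68, 61, 62, 61,
[... 1380 characters left out ...]
43, 143, 142, 142, 141, 141, 142, 142, 140, 142, 140, 141, 141, 140, 140, 140, 139, 139, 138, 138, 146, 145, 144, 151, 161, 159, 160, 166, 167, 173, 174, 182, 181, 187, 185, 191, 207, 219, 217, 217, 217, 218, 219, 220, 220]
y140 [208, 209, 212, 194, 168, 167, 169, 170, 162, 160, 163, 168, 109, 95, 107, 166, 190, 190, 172, 170, 171, 172, 171, 171, 171, 171, 172, 171, 172, 173, 173, 172, 174, 154, 152, 152, 152, 152, 152, 152, 148, 190, 189, 189, 188, 189, 171, 172, 172, 173, 173, 173, 174, 172, 174, 173, 173, 173, 173, 173, 174, 156, 156, 157, 158, 157, 156, 156, 154, 178, 195, 194, 192, 194, 169, 170, 170, 171, 171, 174, 142, 92, 95, 85, 180, 172, 168, 168, 168, 168, 168, 165, 179, 192, 168]
```

```bash
python3 - <<'E'
from mv import *
import json
o={k:np.array(v) for k,v in json.load(open('w5.json')).items()};c=cam('wrist',o);R0=rot(o['ee_rot'])
T=lambda uv,z:((onplane(c,uv,z)-o['tool_pos'])@R0*1000).round(1)
print('left wide inner/outer',T([[282,142],[353.5,142],[273.5,142],[363,142]],.047).tolist())
print('right wide outer',T([[402,155],[488.5,155],[400.5,175],[486.5,175]],.047).tolist())
print('walls outer',T([[240.8,180],[520,175],[523.5,155]],.05).tolist())
print('right wide front (cheek bottom z~.03?)',T([[430,192]],.03).tolist(),T([[484,196],[396,194]],.047).tolist(),'back wall outer top',T([[396,133.7]],.05).tolist())
E
```

```text
left wide inner/outer [[77.4, -24.2, 77.6], [77.4, 25.9, 77.7], [77.4, -30.1, 77.6], [77.4, 32.5, 77.7]]
right wide outer [[68.6, 60.4, 77.7], [68.9, 122.1, 77.7], [54.6, 60.2, 77.7], [54.9, 122.3, 77.7]]
walls outer [[51.3, -53.7, 74.6], [55.2, 145.1, 74.7], [69.2, 145.6, 74.8]]
right wide front (cheek bottom z~.03?) [[40.3, 87.8, 94.7]] [[39.7, 122.3, 77.7], [41.0, 57.7, 77.6]] back wall outer top [[83.0, 54.7, 74.7]]
```

Emit:
{"api": "move_arm", "payload": {
  "targets": [
    [[-2,1,12],[0,0,0],-1],
    [[-2,1,25],[0,0,0],-1],
    [[-2,1,38],[0,0,0],-1],
    [[-2,1,48],[0,0,0],-1],
    [[-2,1,55],[0,0,0],-1],
    [[-2,1,58],[0,0,0],-1],
    [[-2,1,58],[0,0,0],-1],
    [[-2,1,58],[0,0,0],-1]
  ]
}}

```text
time: 9.15
tool_pos: [0.5793, 0.2508, 0.0662]
ee_rot: [3.141, -0.001, 0.096]
wrist_force: [-0.6, -0.1, -2.8]
width: 0.0171
```

```bash
python3 - <<'E'
from mv import *
o=status.get_obs();print(o['time'],o['tool_pos'],o['ee_rot'],o['wrist_force'],o['wrist_torque'],o['width'])
im=viewer.snapshot('wrist');np.save('w6.npy',im)
big=cv2.resize(im[110:330,220:560],None,fx=2.3,fy=2.3,interpolation=cv2.INTER_CUBIC);save('w6c',np.clip((big/255.)**.7*255,0,255).astype(np.uint8))
E
```

```text
9.15 [0.5793 0.2508 0.0662] [ 3.1408 -0.0013  0.0958] [-0.6478 -0.139  -2.7754] [ 0.0001 -0.0013  0.0228] 0.017130260182609602
```

View pics/w6c.png

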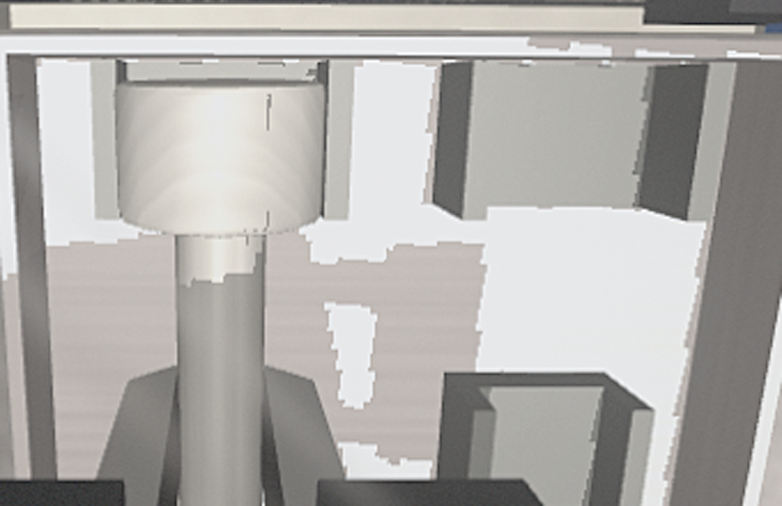

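```bash
python3 - <<'E'
from mv import *
o=status.get_obs();c=cam('wrist',o);R0=rot(o['ee_rot'])
T=lambda uv,z:((onplane(c,uv,z)-o['tool_pos'])@R0*1000).round(1).tolist()
C=lambda p:np.array(p)/2.3+[220,110]
print('back wall inner top',T(C([[220,58],[560,60]]),.05),'outer',T(C([[220,36]]),.05))
print('cheek front',T(C([[107,218],[338,218]]),.047),'cheek inner',T(C([[119,150],[326,150]]),.047),'outer',T(C([[94,150],[352,150]]),.047))
print('right wall/left wall inner',T(C([[38,300]]),.05))
E
```

```text
back wall inner top [[80.3, -0.7, 16.3], [80.2, 78.1, 16.4]] outer [[85.2, -0.7, 16.3]]
cheek front [[42.6, -28.4, 19.3], [42.6, 28.3, 19.3]] cheek inner [[59.1, -24.9, 19.3], [59.1, 24.8, 19.3]] outer [[59.1, -31.0, 19.3], [59.1, 31.1, 19.3]]
right wall/left wall inner [[22.5, -45.8, 16.2]]
```

The head is centred between the wide-pocket cheeks (inner faces at ±24.9 mm), but it sits about 2 mm too close to the heater end. I'll lower it gently and shift 2 mm back.

Emit:
{"api": "move_arm", "payload": {
  "targets": [
    [[-1,0,0],[0,0,0],-1],
    [[-2,0,1],[0,0,0],-1],
    [[-2,0,2],[0,0,0],-1],
    [[-2,0,3],[0,0,0],-1],
    [[-2,0,3],[0,0,0],-1]
  ]
}}

```text
time: 9.82
tool_pos: [0.5767, 0.2504, 0.0623]
ee_rot: [3.14, 0.0, 0.096]
wrist_force: [0.6, 0.0, -3.8]
width: 0.0172
```

Emit:
{"api": "move_arm", "payload": {
  "targets": [
    [[0,0,0.5],[0,0,0],-1],
    [[0,0,1],[0,0,0],-1],
    [[0,0,1],[0,0,0],-1]
  ]
}}

```text
time: 10.2
tool_pos: [0.5768, 0.2504, 0.0614]
ee_rot: [3.14, 0.0, 0.096]
wrist_force: [-0.4, -0.4, -3.6]
width: 0.0172
```

Emit:
{"api": "move_arm", "payload": {
  "targets": [
    [[0,0,0.5],[0,0,0],-1],
    [[0,0,1],[0,0,0],-1],
    [[0,0,1],[0,0,0],-1]
  ]
}}

```text
time: 10.58
tool_pos: [0.5767, 0.2504, 0.0604]
ee_rot: [3.14, 0.0, 0.096]
wrist_force: [-0.9, -0.2, -3.7]
width: 0.0171
```

No contact yet, and I see why: I had the grasp offset's sign wrong for the height. The grasp point is 19 mm above the TCP, so the final TCP z is about 0.023 m. I'll keep lowering in stages.

Emit:
{"api": "move_arm", "payload": {
  "targets": [
    [[0,0,5],[0,0,0],-1],
    [[0,0,11],[0,0,0],-1],
    [[0,0,17],[0,0,0],-1],
    [[0,0,20],[0,0,0],-1],
    [[0,0,20],[0,0,0],-1]
  ]
}}

```text
time: 11.2
tool_pos: [0.5765, 0.2503, 0.0399]
ee_rot: [3.14, 0.001, 0.096]
wrist_force: [0.5, -0.2, -3.6]
width: 0.0173
```

```bash
python3 - <<'E'
from mv import *
o=status.get_obs();print(o['time'],o['tool_pos'],o['ee_rot'],o['wrist_force'],o['wrist_torque'],o['width'])
im=viewer.snapshot('wrist');np.save('w7.npy',im)
big=cv2.resize(im[100:330,220:560],None,fx=2.3,fy=2.3,interpolation=cv2.INTER_CUBIC);save('w7c',np.clip((big/255.)**.7*255,0,255).astype(np.uint8))
E
```

```text
11.2 [0.5765 0.2503 0.0399] [3.1403 0.001  0.0958] [ 0.5371 -0.1533 -3.6227] [ 0.0008 -0.0199  0.029 ] 0.01731784344627191
```

View pics/w7c.png

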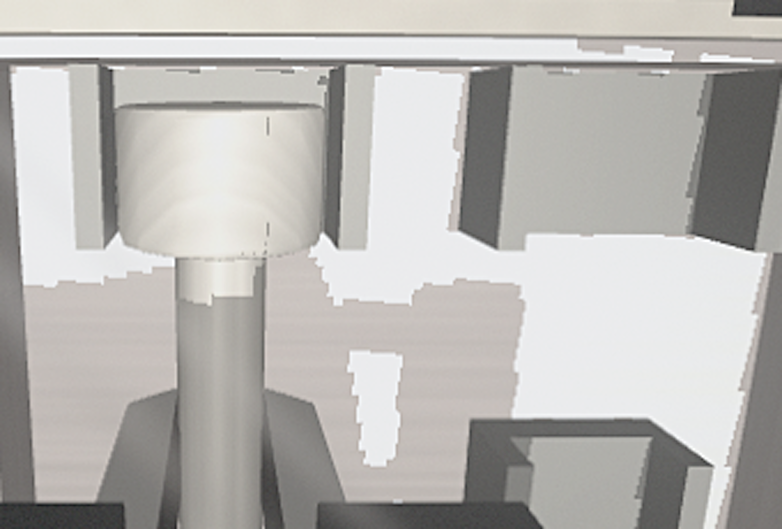

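The head sits evenly between the wide-pocket cheeks (crop x 103 and 341, head 115–325), with clear gaps before and behind.

Emit:
{"api": "move_arm", "payload": {
  "targets": [
    [[0,0,4],[0,0,0],-1],
    [[0,0,8],[0,0,0],-1],
    [[0,0,11],[0,0,0],-1],
    [[0,0,13],[0,0,0],-1],
    [[0,0,14],[0,0,0],-1],
    [[0,0,14],[0,0,0],-1]
  ]
}}

```text
time: 12.0
tool_pos: [0.5768, 0.2504, 0.0266]
ee_rot: [3.141, -0.0, 0.096]
wrist_force: [0.2, 0.3, -3.7]
width: 0.0167
```

Emit:
{"api": "move_arm", "payload": {
  "targets": [
    [[0,0,0.5],[0,0,0],-1],
    [[0,0,1],[0,0,0],-1],
    [[0,0,1],[0,0,0],-1]
  ]
}}

```text
time: 12.38
tool_pos: [0.577, 0.2505, 0.0257]
ee_rot: [3.141, -0.001, 0.096]
wrist_force: [-0.1, 1.0, -4.8]
width: 0.0171
```

Emit:
{"api": "move_arm", "payload": {
  "targets": [
    [[0,0,0.5],[0,0,0],-1],
    [[0,0,1],[0,0,0],-1],
    [[0,0,1],[0,0,0],-1]
  ]
}}

```text
time: 12.75
tool_pos: [0.5771, 0.2505, 0.0248]
ee_rot: [3.141, -0.001, 0.096]
wrist_force: [0.4, 0.3, -3.4]
width: 0.0173
```

Emit:
{"api": "move_arm", "payload": {
  "targets": [
    [[0,0,0.5],[0,0,0],-1],
    [[0,0,1],[0,0,0],-1],
    [[0,0,1],[0,0,0],-1]
  ]
}}

```text
time: 13.12
tool_pos: [0.5772, 0.2505, 0.024]
ee_rot: [3.141, -0.001, 0.096]
wrist_force: [0.4, -0.6, -1.0]
width: 0.0172
```

Emit:
{"api": "move_arm", "payload": {
  "targets": [
    [[0,0,0.5],[0,0,0],-1],
    [[0,0,0.5],[0,0,0],-1]
  ]
}}

```text
time: 13.38
tool_pos: [0.5772, 0.2505, 0.0239]
ee_rot: [3.141, -0.001, 0.096]
wrist_force: [0.6, 0.1, 3.2]
width: 0.0171
```

Emit:
{"api": "move_arm", "payload": {
  "targets": [
    [[0,0,0.5],[0,0,0],-1],
    [[0,0,0.5],[0,0,0],-1]
  ]
}}

```text
time: 13.62
tool_pos: [0.5773, 0.2505, 0.0239]
ee_rot: [3.141, -0.001, 0.096]
wrist_force: [-0.2, -0.6, 5.3]
width: 0.0175
```

The column is down: the force rose from −3.7 N to +5 N and z stopped at 0.0239. I'll ease off and open partway, because the bay gives only 45 mm each side.

Emit:
{"api": "move_arm", "payload": {
  "targets": [
    [[0,0,-0.8],[0,0,0],-1],
    [[0,0,-0.8],[0,0,0],-0.6],
    [[0,0,-0.8],[0,0,0],-0.45],
    [[0,0,-0.8],[0,0,0],-0.3],
    [[0,0,-0.8],[0,0,0],-0.2],
    [[0,0,-0.8],[0,0,0],-0.2],
    [[0,0,-0.8],[0,0,0],-0.2],
    [[0,0,-0.8],[0,0,0],-0.2]
  ]
}}

```text
time: 14.62
tool_pos: [0.5768, 0.2504, 0.0233]
ee_rot: [3.141, -0.0, 0.096]
wrist_force: [0.3, 0.6, 0.7]
width: 0.0379
```

Emit:
{"api": "move_arm", "payload": {
  "targets": [
    [[0,0,-8],[0,0,0],-0.2],
    [[0,0,-20],[0,0,0],-0.2],
    [[0,0,-40],[0,0,0],-0.2],
    [[0,0,-70],[0,0,0],-0.2],
    [[0,0,-100],[0,0,0],-0.2],
    [[0,0,-130],[0,0,0],-0.2],
    [[-30,0,-160],[0,0,0],-0.2],
    [[-60,0,-170],[0,0,0],-0.2],
    [[-60,0,-170],[0,0,0],-0.2],
    [[-60,0,-170],[0,0,0],-0.2]
  ]
}}

```text
time: 15.88
tool_pos: [0.5176, 0.2449, 0.1938]
ee_rot: [3.141, -0.001, 0.096]
wrist_force: [-0.1, 0.7, 0.2]
width: 0.0372
```

```bash
python3 - <<'E'
from mv import *
o=status.get_obs();print(o['time'],o['tool_pos'],o['ee_rot'],o['wrist_force'],o['width'])
im=viewer.snapshot('wrist');np.save('w8.npy',im);save('w8',np.clip((im/255.)**.7*255,0,255).astype(np.uint8))
E
```

```text
15.875 [0.5176 0.2449 0.1938] [ 3.1406 -0.0013  0.0958] [-0.0952  0.71    0.1651] 0.037158433134031256
```

View pics/w8.png

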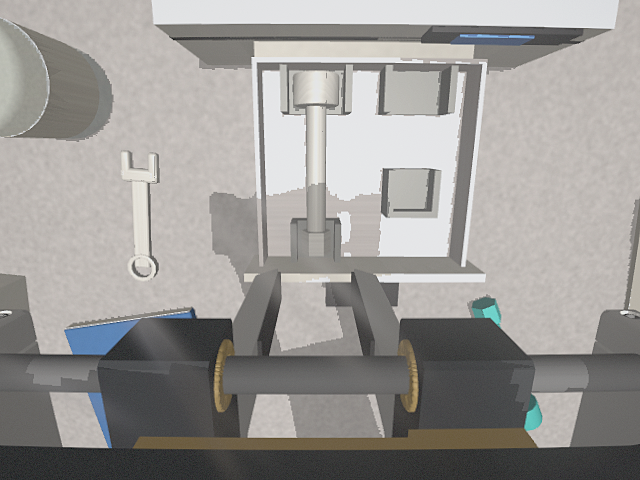

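All 12 views are used. The last one shows the column flat in the long bay, head in the wide pocket at (316,88), hex in the narrow pocket at (317,240), and the jaws clear. From here I check by numbers. Next I'll work out the push path to the tab.

```bash
python3 - <<'E'
from mv import *
o=status.get_obs();c=cam('wrist',o);R0=rot(o['ee_rot']);yaw=.0960;ex=np.array([np.cos(yaw),np.sin(yaw)]);ey=np.array([-ex[1],ex[0]])
im=np.load('w8.npy');g=im.mean(2)
print('front y at x=450',[int(v) for v in g[255:290,449:452].mean(1)],'tab col 389',[int(v) for v in g[278:315,387:391].mean(1)]);print('tab row 295 x380+',[int(v) for v in g[294:297].mean(0)[380:410]])
for n,uv,z in(('front outer top',[[450,283],[250,281]],.07),('tab corner',[[397,305]],.05),('heater top front edge',[[170,25],[600,25]],.12)):
    P=onplane(c,uv,z)[:,:2];print(n,P@ex,P@ey)
a=lambda al,z:np.r_[ex*al+ey*.1487,z]
for al,z in((.42,.19),(.42,.035),(.46,.035),(.65,.035)): print(al,z,row(a(al,z),R0))
E
```

```text
front y at x=450 [85, 86, 90, 97, 104, 104, 106, 105, 103, 104, 104, 104, 102, 104, 103, 105, 104, 97, 133, 204, 226, 221, 220, 220, 219, 222, 220, 186, 158, 163, 161, 163, 164, 168, 169] tab col 389 [220, 221, 224, 221, 155, 51, 65, 68, 66, 68, 67, 66, 67, 66, 66, 64, 66, 65, 65, 63, 68, 70, 74, 77, 77, 80, 82, 84, 85, 85, 85, 84, 85, 83, 85, 85, 84]
tab row 295 x380+ [86, 86, 86, 85, 87, 86, 68, 64, 65, 66, 66, 64, 64, 65, 67, 65, 62, 62, 145, 173, 168, 166, 168, 170, 171, 170, 168, 169, 170, 170]
front outer top [0.4922 0.4944] [0.0716 0.254 ]
tab corner [0.461] [0.1139]
heater top front edge [0.6891 0.691 ] [0.288  0.0095]
0.42 0.19 (array([-118.6,   45.4,    3.1]), array([0., 0., 0.]))
0.42 0.035 (array([-118.6,   45.2,  158.1]), array([0., 0., 0.]))
0.46 0.035 (array([-78.6,  45.2, 158.1]), array([0., 0., 0.]))
0.65 0.035 (array([111.4,  45.1, 158.1]), array([0., 0., 0.]))
```

Emit:
{"api": "move_arm", "payload": {
  "targets": [
    [[-40,15,0],[0,0,0],-1],
    [[-85,35,0],[0,0,0],-1],
    [[-125,45,0],[0,0,0],-1],
    [[-125,45,0],[0,0,0],-1],
    [[-125,45,40],[0,0,0],-1],
    [[-125,45,80],[0,0,0],-1],
    [[-125,45,120],[0,0,0],-1],
    [[-125,45,148],[0,0,0],-1],
    [[-125,45,158],[0,0,0],-1],
    [[-125,45,158],[0,0,0],-1]
  ]
}}

```text
time: 17.18
tool_pos: [0.3974, 0.188, 0.0349]
ee_rot: [3.14, 0.001, 0.096]
wrist_force: [0.1, -0.1, -0.5]
width: 0.0006
```

Emit:
{"api": "move_arm", "payload": {
  "targets": [
    [[10,0,0],[0,0,0],-1],
    [[17,0,0],[0,0,0],-1],
    [[24,0,0],[0,0,0],-1],
    [[30,0,0],[0,0,0],-1],
    [[36,0,0],[0,0,0],-1],
    [[42,0,0],[0,0,0],-1],
    [[48,0,0],[0,0,0],-1],
    [[54,0,0],[0,0,0],-1]
  ]
}}

```text
time: 18.18
tool_pos: [0.4508, 0.1931, 0.0352]
ee_rot: [3.14, 0.001, 0.096]
wrist_force: [-1.8, -0.3, 0.9]
width: 0.0007
```

The push has contact at about 2 N, which matches the tray's friction. I'll continue smoothly.

Emit:
{"api": "move_arm", "payload": {
  "targets": [
    [[7,0,0],[0,0,0],-1],
    [[15,0,0],[0,0,0],-1],
    [[23,0,0],[0,0,0],-1],
    [[31,0,0],[0,0,0],-1],
    [[39,0,0],[0,0,0],-1],
    [[47,0,0],[0,0,0],-1],
    [[55,0,0],[0,0,0],-1],
    [[63,0,0],[0,0,0],-1],
    [[71,0,0],[0,0,0],-1],
    [[79,0,0],[0,0,0],-1],
    [[87,0,0],[0,0,0],-1],
    [[95,0,0],[0,0,0],-1],
    [[103,0,0],[0,0,0],-1],
    [[111,0,0],[0,0,0],-1],
    [[119,0,0],[0,0,0],-1],
    [[127,0,0],[0,0,0],-1],
    [[135,0,0],[0,0,0],-1],
    [[142,0,0],[0,0,0],-1],
    [[148,0,0],[0,0,0],-1],
    [[152,0,0],[0,0,0],-1]
  ]
}}

```text
time: 20.68
tool_pos: [0.6025, 0.2078, 0.0354]
ee_rot: [3.141, -0.0, 0.096]
wrist_force: [-1.5, -0.4, 0.0]
width: 0.0004
```

Emit:
{"api": "move_arm", "payload": {
  "targets": [
    [[5,0,0],[0,0,0],-1],
    [[10,0,0],[0,0,0],-1],
    [[15,0,0],[0,0,0],-1],
    [[20,0,0],[0,0,0],-1],
    [[24,0,0],[0,0,0],-1],
    [[27,0,0],[0,0,0],-1],
    [[27,0,0],[0,0,0],-1]
  ]
}}

```text
time: 21.55
tool_pos: [0.6213, 0.2095, 0.0355]
ee_rot: [3.139, 0.018, 0.097]
wrist_force: [-20.7, -5.0, 12.5]
width: 0.0006
```

The push stopped hard at about 21 N. I'll back off, then check numerically whether that was the home stop.

Emit:
{"api": "move_arm", "payload": {
  "targets": [
    [[-8,0,0],[0,0,0],-1],
    [[-15,0,0],[0,0,0],-1],
    [[-25,0,0],[0,0,0],-1],
    [[-35,0,0],[0,0,0],-1],
    [[-55,0,-30],[0,0,0],-1],
    [[-75,0,-75],[0,0,0],-1],
    [[-95,0,-120],[0,0,0],-1],
    [[-110,0,-160],[0,0,0],-1],
    [[-110,0,-160],[0,0,0],-1],
    [[-110,0,-160],[0,0,0],-1]
  ]
}}

```text
time: 22.8
tool_pos: [0.519, 0.1998, 0.1944]
ee_rot: [3.14, 0.001, 0.096]
wrist_force: [-0.0, -0.2, -0.1]
width: 0.0003
```

```bash
python3 - <<'E'
from mv import *
import json
o=status.get_obs();print(o['time'],o['tool_pos'],o['ee_rot'],o['wrist_force'],o['width'])
json.dump({k:np.array(o[k]).tolist() for k in('tool_pos','ee_rot')},open('w9.json','w'))
im=viewer.snapshot('wrist');np.save('w9.npy',im);t=viewer.snapshot('top');np.save('t9.npy',t);s=viewer.snapshot('side');np.save('s9.npy',s)
c=cam('wrist',o);yaw=.096;ex=np.array([np.cos(yaw),np.sin(yaw)]);ey=np.array([-ex[1],ex[0]])
g=im.mean(2)
# profile along tray axis at lateral 0.10 and .149 from along .55 to .75
for lat in (.10,.135,.2,.24):
    al=np.arange(.60,.74,.004);uv=proj(c,[np.r_[ex*a+ey*lat,.06] for a in al])
    print(lat,uv[0].round(),uv[-1].round(),[(round(a*1000),int(g[int(round(v)),int(round(u))])) for a,(u,v) in zip(al,uv) if 0<=v<480 and 0<=u<640])
E
```

```text
22.8 [0.519  0.1998 0.1944] [3.1403 0.0008 0.0958] [-0.0099 -0.2143 -0.1124] 0.0003418648644829637
0.1 [373. 158.] [379. -20.] [(600, 157), (604, 156), (608, 166), (612, 170), (616, 171), (620, 172), (624, 171), (628, 161), (632, 163), (636, 168), (640, 159), (644, 167), (648, 172), (652, 162), (656, 166), (660, 160), (664, 168), (668, 125), (672, 105), (676, 91), (680, 88), (684, 162), (688, 186), (692, 177), (696, 46), (700, 51), (704, 82), (708, 110), (712, 215), (716, 214), (720, 216)]
0.135 [332. 158.] [334. -21.] [(600, 166), (604, 167), (608, 160), (612, 171), (616, 176), (620, 168), (624, 164), (628, 167), (632, 170), (636, 167), (640, 175), (644, 115), (648, 61), (652, 92), (656, 93), (660, 91), (664, 89), (668, 90), (672, 89), (676, 86), (680, 59), (684, 109), (688, 215), (692, 188), (696, 79), (700, 93), (704, 95), (708, 74), (712, 217), (716, 216), (720, 215)]
0.2 [257. 158.] [251. -20.] [(600, 170), (604, 167), (608, 169), (612, 169), (616, 164), (620, 168), (624, 170), (628, 165), (632, 170), (636, 165), (640, 168), (644, 172), (648, 173), (652, 159), (656, 157), (660, 170), (664, 167), (668, 172), (672, 112), (676, 94), (680, 93), (684, 106), (688, 217), (692, 183), (696, 96), (700, 95), (704, 94), (708, 79), (712, 215), (716, 215), (720, 216)]
0.24 [211. 158.] [199. -20.] [(600, 168), (604, 161), (608, 164), (612, 169), (616, 172), (620, 164), (624, 170), (628, 168), (632, 168), (636, 165), (640, 168), (644, 170), (648, 170), (652, 165), (656, 169), (660, 167), (664, 157), (668, 165), (672, 112), (676, 91), (680, 91), (684, 143), (688, 217), (692, 207), (696, 99), (700, 95), (704, 91), (708, 78), (712, 215), (716, 215), (720, 214)]
```

```bash
python3 - <<'E'
from mv import *
import json
o={k:np.array(v) for k,v in json.load(open('w9.json')).items()};c=cam('wrist',o);yaw=.096;ex=np.array([np.cos(yaw),np.sin(yaw)]);ey=np.array([-ex[1],ex[0]])
im=np.load('w9.npy');g=im.mean(2)
A=lambda u,v,z:(onplane(c,[[u,v]],z)[0,:2]@ex).round(4)
for x in (255,213,375):
    print(x,[(y,int(v)) for y,v in zip(range(8,110),g[8:110,x-1:x+2].mean(1))])
for y in range(20,62,4): print(y,'z07',A(255,y,.07),'z12',A(255,y,.12),end='; ')
E
```

```text
255 [(8, 215), (9, 215), (10, 215), (11, 215), (12, 216), (13, 215), (14, 215), (15, 216), (16, 216), (17, 224), (18, 198), (19, 76), (20, 90), (21, 93), (22, 93), (23, 93), (24, 92), (25, 93), (26, 92), (27, 93), (28, 93), (29, 93), (30, 94), (31, 88), (32, 58), (33, 43), (34, 43), (35, 75), (36, 94), (37, 81), (38, 89), (39, 95), (40, 129), (41, 185), (42, 218), (43, 218), (44, 216), (45, 216), (46, 217), (47, 217), (48, 217), (49, 217), (50, 220), (51, 235), (52, 103), (53, 84), (54, 92), (55, 93), (56, 91), (57, 92), (58, 93), (59, 94), (60, 91), (61, 93), (62, 92), (63, 92), (64, 92), (65, 91), (66, 90), (67, 95), (68, 114), (69, 111), (70, 110), (71, 106), (72, 126), (73, 171), (74, 166), (75, 166), (76, 166), (77, 165), (78, 164), (79, 165), (80, 167), (81, 170), (82, 173), (83, 173), (84, 171), (85, 168), (86, 165), (87, 162), (88, 160), (89, 159), (90, 158), (91, 159), (92, 159), (93, 161), (94, 159), (95, 159), (96, 161), (97, 163), (98, 168), (99, 171), (100, 172), (101, 172), (102, 171), (103, 172), (104, 172), (105, 172), (106, 172), (107, 170), (108, 168), (109, 167)]
2
[... 1787 characters left out ...]
 (73, 126), (74, 168), (75, 165), (76, 165), (77, 166), (78, 168), (79, 167), (80, 166), (81, 163), (82, 159), (83, 157), (84, 158), (85, 158), (86, 160), (87, 164), (88, 167), (89, 166), (90, 166), (91, 164), (92, 162), (93, 160), (94, 161), (95, 162), (96, 164), (97, 167), (98, 167), (99, 170), (100, 172), (101, 174), (102, 173), (103, 171), (104, 167), (105, 164), (106, 160), (107, 159), (108, 160), (109, 160)]
20 z07 0.7044 z12 0.6891; 24 z07 0.7016 z12 0.6867; 28 z07 0.6988 z12 0.6844; 32 z07 0.696 z12 0.682; 36 z07 0.6932 z12 0.6797; 40 z07 0.6903 z12 0.6773; 44 z07 0.6875 z12 0.6749; 48 z07 0.6846 z12 0.6725; 52 z07 0.6818 z12 0.6701; 56 z07 0.6789 z12 0.6677; 60 z07 0.676 z12 0.6653;
```

The tray front's inner face is at 0.690 m along the bay and the heater front is at 0.690 m, so the tray is home. I'll do one difference check of the top picture for the other items, then hand in.

```bash
python3 - <<'E'
from mv import *
a=cv2.imread('pics/top0.png')[:,:,::-1].astype(int);b=np.load('t9.npy').astype(int)
def cen(im,f,box):
    x0,y0,x1,y1=box;s=im[y0:y1,x0:x1];m=f(s);y,x=np.nonzero(m);return (x.mean()+x0).round(1),(y.mean()+y0).round(1),len(x)
blue=lambda s:(s[...,2]>s[...,0]+50);turq=lambda s:(s[...,1]>s[...,0]+50)&(s[...,2]>s[...,0]+40)
br=lambda s:s.mean(2)>150
for n,f,bx in(('capL',blue,(105,205,150,260)),('capR',blue,(495,230,540,290)),('vials',blue,(360,175,425,225)),('turq',turq,(285,280,345,355))):
    try: print(n,cen(a,f,bx),cen(b,f,bx))
    except Exception as e: print(n,e)
for n,(x0,y0,x1,y1) in dict(short=(415,235,460,305),beaker=(440,180,490,225),wrench=(155,245,180,305),long_stand=(345,230,395,305),bottleR=(485,240,540,285)).items():
    print(n,np.abs(a-b)[y0:y1,x0:x1].mean().round(2))
E
```

```text
capL (np.float64(121.3), np.float64(223.1), 162) (np.float64(121.2), np.float64(223.2), 164)
capR (np.float64(522.7), np.float64(257.4), 170) (np.float64(522.7), np.float64(257.4), 172)
vials (np.float64(393.7), np.float64(197.1), 235) (np.float64(393.8), np.float64(197.1), 239)
turq (np.float64(315.3), np.float64(319.8), 377) (np.float64(315.3), np.float64(319.7), 385)
short 4.89
beaker 4.53
wrench 5.14
long_stand 11.15
bottleR 4.17
```

Everything else is where it was: those differences are noise level, and only the emptied long stand changed. Handing in.

```bash
python3 -c "
from h import *
o=status.get_obs();print(o['time'],o['wrist_force']);print(order.close_job())"
```

```text
22.95 [-0.40721056 -0.28715226  0.0489442 ]
the job is handed in; nothing more can be done
None
```

I took the long column from its stand and laid it in the tray's long bay, head in the wide pocket and hex end in the narrow one. I set it down until about 9 N of contact showed, let go, and pushed the tray home by its tab. The job was handed in at 23 s with the gripper clear of everything.

**Column in the tray:** the last picture before the push showed it flat in the bay with both ends in their pockets. I had no pictures left to view after the push, so its position inside the heater is not confirmed by eye.

**Tray home:**
- The push stopped hard at about 21 N.
- Measured from a later picture, the inner face of the tray front and the heater's front face are both at 0.690 m, good to about 1 mm.
- The tray moved about 185 mm by my measurement, not the full 200 mm, so it seems not to have started at its outer stop.

**Other items:** in the top view the bottle caps, vials and turquoise look-alike are within 0.1 pixel of where they were. The short column, beaker and wrench show only noise-level change.

**What disagreed:**
- The top and wrist cameras differed by about 5 mm on the bay's position. I trusted the wrist camera, and the fit bore it out.
- I first misjudged the lowering height by taking the grasp offset with the wrong sign. I caught it when no contact came, and lowered the column the rest of the way in stages.

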